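# Make up two sampling kits

## Task

Make up two sampling kits from the stock on the bench. Tray with three compartments: a dropper bottle in the narrow compartment, the sample bottle in the middle one and the ribbed filter cap (the taller one, with a stepped top and a round opening in it) in the other end one; tray with two compartments: the other dropper bottle in the narrow compartment and the beaker in the wide one. Everything stands upright on its compartment's floor, and the petri dish and the shorter, closed, flat-topped cap stay where they are.

Things in the scene. Friction and masses are not known exactly. Their poses are not given: they have to be found in the camera images.
- long_tray: Three compartments: a 212 x 92 mm grey plastic tray, fixed to the bench. Walls 14 mm high, 4 mm thick; floors 4 mm above the bench. Compartments in a row along the tray's y, each 84 mm wide in x. Origin: centre of underside. Narrow compartment 52 mm long, centre at y = +76 mm; middle 72 mm long, y = +10 mm; other end 72 mm long, y = -66 mm.
- short_tray: Two compartments: a 146 x 92 mm grey plastic tray, fixed to the bench. Walls 14 mm high, 4 mm thick; floors 4 mm above the bench. Compartments in a row along the tray's y, each 84 mm wide in x. Origin: centre of underside. Narrow compartment 52 mm long centred at y = +43 mm, wide one 82 mm long centred at y = -28 mm.
- sample_bottle: White plastic sample bottle with a white screw cap, 49 mm diameter, 98 mm tall, standing. Grip the straight body (about 20 to 65 mm above the base). Origin: centre of the underside; z up the axis.
- beaker: Small clear glass beaker, open at the top and empty, 59 mm diameter at the rim (57 mm lower down), 71 mm tall, standing. Grip it across the outside. Origin: centre of the underside; z up the axis.
- filter_cap: White ribbed filter cap, 50 mm diameter up to 34 mm, then a step to a 43 mm neck up to 44 mm, with a round dark-rimmed opening in the top. Stands on its wide end; grip across the ribs. Origin: centre of the underside; z up the axis.
- dropper_a: Amber glass dropper bottle, 33 mm diameter; straight body up to 45 mm, shoulder to 58 mm, black rubber teat on top to 94 mm. Stands upright; grip the amber body. Origin: centre of the underside; z up the axis. The two dropper bottles are identical: either may go in either tray.
- dropper_b: Amber glass dropper bottle, 33 mm diameter; straight body up to 45 mm, shoulder to 58 mm, black rubber teat on top to 94 mm. Stands upright; grip the amber body. Origin: centre of the underside; z up the axis. The two dropper bottles are identical: either may go in either tray.
- closed_cap: White ribbed cap with a flat closed top, 50 mm diameter, 34 mm tall, loose. Not part of either kit: leave it where it is. Origin: centre of the underside.
- petri_dish: Shallow clear petri dish, 60 mm diameter, 14 mm tall, loose. Not part of either kit: leave it where it is. Origin: centre of the underside.
Things that resemble listed ones, but are neither listed nor needed, are in the scene too. What is shaped like the dropper_b but blue is not meant.

How it is judged (in metres and radians):
At the end, for the whole second after the job is handed in: Each of the five stands upright (within 0.1 rad), at rest, on the floor of its own compartment (within 27 mm of its centre across the row, 13 mm along it, 4.5 mm in height); a dropper bottle in each tray, either one; petri dish and closed cap within 20 mm of their start (x of sample_bottle in the frame of long_tray between -0.027 and 0.027 m and y of sample_bottle in the frame of long_tray between -0.003 and 0.023 m and z of sample_bottle in the frame of long_tray between 0 and 0.0085 m and angle between each of sample_bottle, filter_cap, beaker's own z axis and vertical below 0.1 rad and linear speed of each of sample_bottle, filter_cap, beaker below 0.02 m/s and x of filter_cap in the frame of long_tray between -0.027 and 0.027 m and y of filter_cap in the frame of long_tray between -0.079 and -0.053 m and z of filter_cap in the frame of long_tray between 0 and 0.0085 m and x of beaker in the frame of short_tray between -0.027 and 0.027 m and y of beaker in the frame of short_tray between -0.041 and -0.015 m and z of beaker in the frame of short_tray between 0 and 0.0085 m and (((x of dropper_a in the frame of long_tray between -0.027 and 0.027 m and y of dropper_a in the frame of long_tray between 0.063 and 0.089 m and z of dropper_a in the frame of long_tray between 0 and 0.0085 m and angle between dropper_a's own z axis and vertical below 0.1 rad and linear speed of dropper_a below 0.02 m/s) and (x of dropper_b in the frame of short_tray between -0.027 and 0.027 m and y of dropper_b in the frame of short_tray between 0.03 and 0.056 m and z of dropper_b in the frame of short_tray between 0 and 0.0085 m and angle between dropper_b's own z axis and vertical below 0.1 rad and linear speed of dropper_b below 0.02 m/s)) or ((x of dropper_b in the frame of long_tray between -0.027 and 0.027 m and y of dropper_b in the frame of long_tray between 0.063 and 0.089 m and z of dropper_b in the frame of long_tray between 0 and 0.0085 m and angle between dropper_b's own z axis and vertical below 0.1 rad and linear speed of dropper_b below 0.02 m/s) and (x of dropper_a in the frame of short_tray between -0.027 and 0.027 m and y of dropper_a in the frame of short_tray between 0.03 and 0.056 m and z of dropper_a in the frame of short_tray between 0 and 0.0085 m and angle between dropper_a's own z axis and vertical below 0.1 rad and linear speed of dropper_a below 0.02 m/s))) and distance of each of closed_cap, petri_dish from where it was at the start of the episode below 0.02 m); the robot touches nothing.
It fails at once if the petri dish or the closed cap is moved more than 20 mm (distance of any of closed_cap, petri_dish from where it was at the start of the episode above 0.02 m).
It also fails if it takes over 136 s, if anything falls off the work surface, if the arm or the gripper's body presses on something with over 40 N, if the wrist force passes 120 N, or if a joint passes its speed limit or range.

## Robot

A 6-joint arm with a two-finger parallel gripper is mounted at the origin on a cart in front of the work surface, level with it; the furniture and walls round the work are solid. World frame = base frame: x ahead of the robot, y to its left, z up, the work surface at z = 0. Lengths are in m, angles in degrees, forces in N, time in s.
With the tool pointing down it reaches from about 0.25 to 0.725 m from the base axis. Payload 9.7 kg.
Tool frame: the origin (TCP) lies on the mounting face of the last link; the fingertips stand 173 mm ahead of it and the grasp point (between the pads) lies 155 mm ahead of it; z points along the fingers, y is the line along which they close (so a half turn about z gives the same grasp; the last joint's range is limited). The gripper opens to 85 mm and grips with 20 to 120 N. Pads are 22 mm wide; open, the fingers measure 114 mm over their backs; the gripper's body (76 mm by 85 mm) begins 54 mm behind the grasp point. The pads swing forward as they close: fully open they stand 13 mm farther back than shut.
Start: joints at [-74.542, 4.979, 10.078, 95.1, 0, 90], TCP at [0.147, -0.53, 0.405] pointing down, gripper open.
Joint ranges: [-179.16, 179.16], [-48.56, 103.87], [-65.8, 70.77], [-126.05, 130.52], [-82.76, 87.17], [-180, 180]. Speed limits (degrees/s): [127.2, 127.2, 147.25, 180, 180, 180].

## Interface

Orientations are given as [roll, pitch, yaw] about the fixed x, y, z axes, in that order (R = Rz(yaw) Ry(pitch) Rx(roll)).
In Python, from workcell import bot, camera, camera_model, outline_of, pinpoint gives the robot as it stands.
- The arm moves only by the tool move_arm, never from a script. Its arguments are lists of equal length, an entry for each row: "jaw": the closure, from 0 (fully open) to 1 (shut); "delta_pos": the shift along the world's x, y, z in m, a list of three; "yaw": the turn about the world's z in rad. In form: {"jaw": [jaw, ...], "delta_pos": [[dx, dy, dz], ...], "yaw": [yaw, ...]}. A call has 1 to 10 rows; each row shifts and turns the commanded pose from where the row before left it; what a row does not reach is not made up. A row lasts 1/12 s, in which the tool goes at most 41.7 mm and 7.16 degrees, less where a joint would pass 70% of its speed; a pose out of reach is approached as far as the arm can. A call with a gripper value outside its range is refused whole. The fingers move at their own pace and stop on an object; "force" is the grip in N (left out, the last holds). Time passes only in rows, so rows that do not move let the fingers close. It gives the time, the measured TCP pose, the force, the opening and the grip force at its end, in the units of the state.
- bot.get_obs(): the state, without advancing time (a new reading comes with each control period).
- camera(name): name is "side" or "top"; returns the picture (480x640x3 uint8, red, green, blue); there is no depth.
- camera_model(name): a dict with "fx", "fy", "cx", "cy" (pixels), "R" (3x3) and "t" (3): a world point X has camera coordinates R X + t. Camera axes: x right, y down, z forward; pixel columns grow to the right and rows downward; lengths in m; the calibration is good to about 2 mm. A picture is of the moment at which its call begins. camera_model takes no time and is no camera call.
- bot.job_done(): hands the job in; it is judged then, once.
Trained networks look in the newest picture that a camera, given by its name, has taken for a name from the list of things; names that differ only in an ending like _2 or _b are one class to them, and where a whole thing is asked for, a point or a joint stands for the part that bears it (a point fixed in the world has none). Each returns a list of dicts, best first, with "confidence" (0 to 1); they miss things now and then, are a little off and sometimes report something else, mostly with a low value. They report only what shows in the picture. A call takes as long as a camera call. They do not tell look-alikes from the thing itself.
- outline_of(camera, thing): "mask" (480x640 bool, what is visible of it) and "xy" ([column, row] in pixels, amid what is visible of it).
- pinpoint(camera, thing): "xy" ([column, row] in pixels: a listed point, or the origin of a listed thing).
The state is a dict: "time": time; "q": joint angles; "qd": joint speeds; "joint_efforts": joint torques, N m; "ee_pos": TCP position; "tcp_rot": TCP orientation; "wrist_force": force on the tool from outside, world axes, zero at the start; "torque": the same for the moment, N m; "opening": finger opening in m; "grasp_force": force on a finger pad.
Only numpy, scipy, OpenCV 4.12 (cv2) and the standard library are available. Lean on these libraries where they do the work, as an engineer would, in place of code of your own. Each camera call takes 0.05 s, during which the arm holds its last target. There are 200 camera calls.

## Working session

There is one attempt and no reset: what is moved stays moved. The work goes in short steps, Python scripts to look and compute and a tool call to move; the robot and the scene stay as the last step left them, time stands still between calls to the robot, and variables do not carry over. Pictures are saved under pics/ and viewed, at most 14 in all, crops included, and the job is handed in when it is done.

Besides the shell and the picture viewer there is one more tool, called after ">>>" as a command line: name --pt "numbers of a row" for each row, then --argument value for the rest. move_arm: Moves the arm, as the interface text tells. Its arguments: {"type":"object","properties":{"jaw":{"type":"array"},"delta_pos":{"type":"array"},"yaw":{"type":"array"},"force":{"type":"number"}},"required":["jaw","delta_pos","yaw"]}

```bash
ls; mkdir -p pics; cat > h.py <<'E'
import numpy as np,cv2
from workcell import bot,camera,camera_model,outline_of,pinpoint
def px2w(cam,xy,z=0.):
    m=camera_model(cam);R=np.array(m['R']);t=np.array(m['t'])
    d=R.T@np.array([(xy[0]-m['cx'])/m['fx'],(xy[1]-m['cy'])/m['fy'],1]);c=-R.T@t
    return c+d*(z-c[2])/d[2]
def w2px(cam,X):
    m=camera_model(cam);p=np.array(m['R'])@np.array(X)+np.array(m['t'])
    return np.array([m['fx']*p[0]/p[2]+m['cx'],m['fy']*p[1]/p[2]+m['cy']])
def save(cam,name):
    im=camera(cam);cv2.imwrite('pics/'+name,im[:,:,::-1]);return im
E
python3 - <<'E'
from h import *
for c in('top','side'):
    save(c,c+'0.png');m=camera_model(c);print(c,-np.array(m['R']).T@np.array(m['t']),m['fx'])
    for n in 'long_tray short_tray sample_bottle beaker filter_cap dropper_a closed_cap petri_dish'.split():
        for d in pinpoint(c,n): print(n,np.round(d['xy']),round(d['confidence'],2),px2w(c,d['xy']).round(3))
print(bot.get_obs())
E
```

```text
pics
top [0.38604959 0.00317299 1.15122426] 501.5834616047874
long_tray [383. 300.] 0.83 [ 0.473 -0.145  0.   ]
short_tray [255. 312.] 0.77 [0.451 0.146 0.   ]
sample_bottle [168. 310.] 0.79 [0.459 0.346 0.   ]
beaker [172. 250.] 0.65 [0.598 0.341 0.   ]
beaker [468. 286.] 0.63 [ 0.501 -0.342  0.   ]
filter_cap [279. 214.] 0.67 [0.678 0.091 0.   ]
dropper_a [220. 233.] 0.63 [0.636 0.229 0.   ]
dropper_a [357. 188.] 0.52 [ 0.74  -0.095  0.   ]
closed_cap [174. 248.] 0.56 [0.602 0.337 0.   ]
petri_dish [393. 219.] 0.87 [ 0.661 -0.179  0.   ]
side [ 0.49401917 -1.00473641  0.95621026] 583.1474924128715
long_tray [258. 305.] 0.59 [ 0.464 -0.15   0.   ]
short_tray [248. 221.] 0.96 [0.444 0.137 0.   ]
sample_bottle [253. 174.] 0.72 [0.458 0.341 0.   ]
sample_bottle [260. 301.] 0.62 [ 0.467 -0.139  0.   ]
beaker [281. 376.] 0.6 [ 0.505 -0.336  0.   ]
filter_cap [343. 231.] 0.81 [0.68  0.081 0.   ]
filter_cap [349. 273.] 0.37 [ 0.674 -0.068  0.   ]
dropper_a [320. 198.] 0.89 [ 0.634  0.217 -0.   ]
dropper_a [384. 279.] 0.84 [ 0.75  -0.093  0.   ]
dropper_a [346. 271.] 0.73 [ 0.668 -0.059  0.
[... 167 characters left out ...]
09.] 0.87 [ 0.67  -0.176  0.   ]
{'time': 0.9, 'q': array([-7.45412797e+01,  4.97647375e+00,  1.00786289e+01,  9.50993019e+01,
       -5.30435155e-04,  9.00008086e+01]), 'qd': array([-0.04721788,  0.09127191, -0.12141852, -0.06600523,  0.02156929,
        0.01459831]), 'joint_efforts': array([ 2.79128371e-04, -5.20090234e+01,  4.64864767e+01,  1.23417445e-03,
        5.02202141e-06,  1.06609070e-05]), 'ee_pos': array([ 0.14659529, -0.53009214,  0.40471115]), 'tcp_rot': array([1.79997147e+02, 5.30394887e-04, 1.54579117e+01]), 'wrist_force': array([0.95106546, 0.02988386, 0.48217685]), 'torque': array([-0.01658947,  0.00079705,  0.04034581]), 'grasp_force': 0.0, 'opening': 0.08558986601102613}
```

View pics/top0.png

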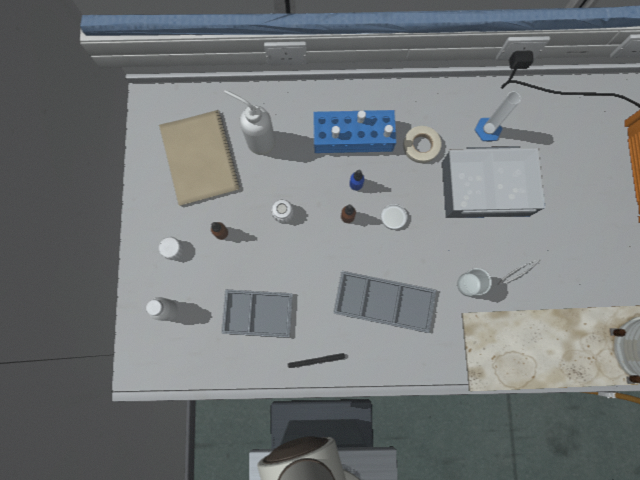

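View pics/side0.png

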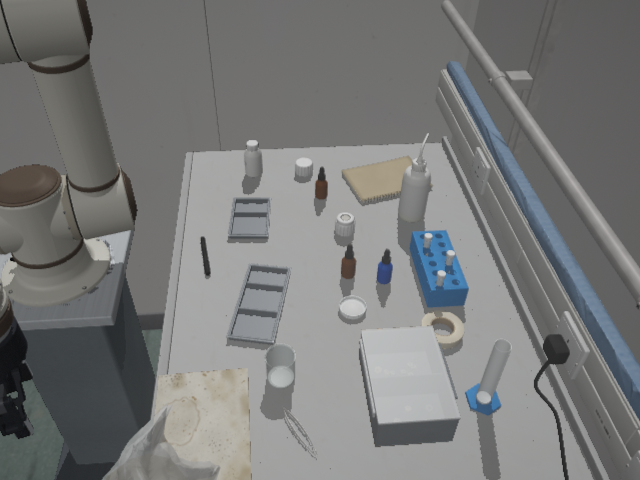

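The side view shows the sample bottle at (253,160) and the beaker at (280,367). Candidates that could be confused:
- **Filter cap:** (345,225) is stepped and open on top. (304,168) is the short closed cap.
- **Droppers:** (321,185) and (348,262) are amber. (385,268) is blue and not meant.
- **Sample bottle:** the only look-alike is the wash bottle at (413,195).

Next I'll fit the poses and check a close crop.

```bash
cat > fit.py <<'E'
from h import *
from scipy.optimize import minimize
a=np.linspace(0,2*np.pi,48)
def cyl(prof):
    return np.vstack([np.c_[r*np.cos(a),r*np.sin(a),0*a+z] for r,z in prof])
def tray(L): return np.array([[x,y,z] for x in(-.046,.046) for y in(-L/2,L/2) for z in(0,.014)])
P=dict(sample_bottle=cyl([(.0245,0),(.0245,.07),(.015,.098)]),beaker=cyl([(.0285,0),(.0295,.071)]),filter_cap=cyl([(.025,0),(.025,.034),(.0215,.044)]),
 dropper_a=cyl([(.0165,0),(.0165,.045),(.009,.058),(.005,.094)]),closed_cap=cyl([(.025,0),(.025,.034)]),petri_dish=cyl([(.03,0),(.03,.014)]),
 long_tray=tray(.212),short_tray=tray(.146))
def sil(n,p,cam):
    c,s=np.cos(p[2]),np.sin(p[2]);X=P[n]@np.array([[c,s,0],[-s,c,0],[0,0,1]])+[p[0],p[1],p[3] if len(p)>3 else 0]
    m=np.zeros((480*4,640*4),np.uint8)
    h=cv2.convexHull(np.array([w2px(cam,x)*4+2 for x in X]).astype(np.int32));cv2.fillConvexPoly(m,h,1)
    return cv2.resize(m.astype(np.float32),(640,480),interpolation=cv2.INTER_AREA)
def masks(n,p0,cams=('side','top'),tol=.06):
    out={}
    for c in cams:
        z=P[n][:,2].max()/2; t=w2px(c,[p0[0],p0[1],z])
        L=[d for d in outline_of(c,n) if np.linalg.norm(px2w(c,d['xy'],z)[:2]-p0[:2])<tol]
        if L: out[c]=L[0]['mask'].astype(np.float32)
    return out
def fit(n,p0,M,yaw=False,z=0.):
    f=lambda v:sum(1-np.minimum(m,s).sum()/np.maximum(m,s).sum() for c,m in M.items() for s in[sil(n,[v[0],v[1],v[2] if yaw else 0,z],c)])
    v0=np.array(p0,float)[:3 if yaw else 2]; d=np.diag([.01,.01,.1][:len(v0)])
    r=minimize(f,v0,method='Nelder-Mead',options=dict(initial_simplex=np.vstack([v0,v0+d]),xatol=2e-4,fatol=1e-4,maxfev=90))
    return r.x,r.fun/max(1,len(M)),list(M)
E
python3 - <<'E'
from fit import *
im=save('side','a.png');cv2.imwrite('pics/crop.png',cv2.resize(im[120:420,220:460,::-1],None,fx=2,fy=2,interpolation=3)[:600])
camera('top')
for n,p in [('long_tray',(.468,-.147,-.15)),('short_tray',(.45,.142,0)),('sample_bottle',(.458,.345)),('beaker',(.503,-.338)),('filter_cap',(.68,.085)),('dropper_a',(.635,.222)),('dropper_a',(.668,-.062)),('closed_cap',(.598,.337)),('petri_dish',(.665,-.178))]:
    M=masks(n,p)
    t='tray' in n
    x,f,c=fit(n,p,M,t);print(n,x.round(4),round(f,3),c,*[fit(n,p,{k:M[k]},t)[0].round(3) for k in M])
E
```

```text
long_tray [ 0.4692 -0.1447 -0.2417] 0.076 ['side', 'top'] [ 0.468 -0.145 -0.243] [ 0.468 -0.147 -0.232]
short_tray [ 0.448   0.1442 -0.0981] 0.085 ['side', 'top'] [ 0.448  0.145 -0.101] [ 0.45   0.143 -0.065]Traceback (most recent call last):
  File "<stdin>", line 7, in <module>
  File "fit.py", line 25, in fit
    r=minimize(f,v0,method='Nelder-Mead',options=dict(initial_simplex=np.vstack([v0,v0+d]),xatol=2e-4,fatol=1e-4,maxfev=90))
    res = _minimize_neldermead(fun, x0, args, callback, bounds=bounds,
                               **options)
    fxcc = func(xcc)
    fx = function(np.copy(x), *(wrapper_args + args))
  File "fit.py", line 23, in <lambda>
    f=lambda v:sum(1-np.minimum(m,s).sum()/np.maximum(m,s).sum() for c,m in M.items() for s in[sil(n,[v[0],v[1],v[2] if yaw else 0,z],c)])
               ~~~^^^^^^^^^^^^^^^^^^^^^^^^^^^^^^^^^^^^^^^^^^^^^^^^^^^^^^^^^^^^^^^^^^^^^^^^^^^^^^^^^^^^^^^^^^^^^^^^^^^^^^^^^^^^^^^^^^^^^^^^
  File "fit.py", line 23, in <genexpr>
    f=lambda v:sum(1-np.minimum(m,s).sum()/np.maximum(m,s).sum() for c,m in M.items() for s in[sil(n,[v[0],v[1],v[2] if yaw else 0,z],c)])
                                                                                               ~~~^^^^^^^^^^^^^^^^^^^^^^^^^^^^^^^^^^^^^^
  File "fit.py", line 13, in sil
    h=cv2.convexHull(np.array([w2px(cam,x)*4+2 for x in X]).astype(np.int32));cv2.fillConvexPoly(m,h,1)
                               ~~~~^^^^^^^
  File "h.py", line 8, in w2px
    m=camera_model(cam);p=np.array(m['R'])@np.array(X)+np.array(m['t'])
ValueError: time passes only in moves, steps and waits
```

View pics/crop.png

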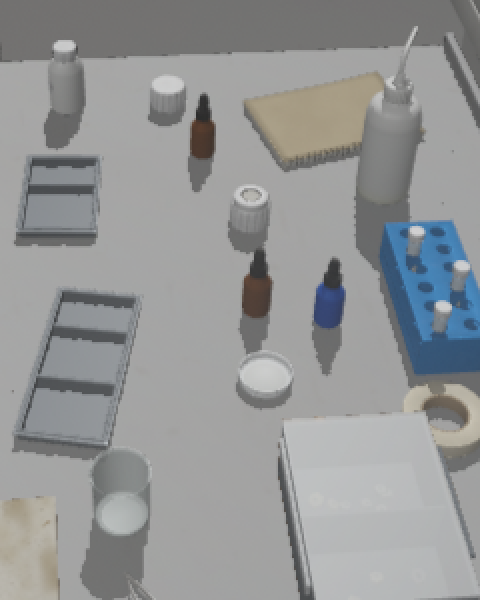

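The crop confirms the choice: the filter cap is stepped and open at crop (250,208), the amber droppers are at (203,130) and (257,288), the blue one is excluded, and the closed cap is at (168,95). I'll cache the camera model and finish the fits.

```bash
sed -i 's/^from workcell.*/&\nimport functools\ncamera_model=functools.cache(camera_model)/' h.py
python3 - <<'E'
from fit import *
camera('side');camera('top')
for n,p in [('long_tray',(.468,-.147,-.24)),('short_tray',(.45,.142,-.1)),('sample_bottle',(.458,.345)),('beaker',(.503,-.338)),('filter_cap',(.68,.085)),('dropper_a',(.635,.222)),('dropper_a',(.668,-.062)),('closed_cap',(.598,.337)),('petri_dish',(.665,-.178))]:
    M=masks(n,p)
    t='tray' in n
    x,f,c=fit(n,p,M,t);print(n,x.round(4),round(f,3),c,*[fit(n,p,{k:M[k]},t)[0].round(3) for k in M])
    if t:
        for y in([.076,.010,-.066] if n[0]=='l' else [.043,-.028]): print(y,np.round([x[0]-y*np.sin(x[2]),x[1]+y*np.cos(x[2])],4))
print(bot.get_obs()['time'])
E
```

```text
long_tray [ 0.4682 -0.1453 -0.2358] 0.04 ['side'] [ 0.468 -0.145 -0.236]
0.076 [ 0.486  -0.0714]
0.01 [ 0.4706 -0.1356]
-0.066 [ 0.4528 -0.2095]
short_tray [ 0.448   0.1438 -0.0958] 0.074 ['side', 'top'] [ 0.448  0.145 -0.11 ] [ 0.448  0.142 -0.064]
0.043 [0.4521 0.1866]
-0.028 [0.4453 0.116 ]
sample_bottle [0.46   0.3496] 0.091 ['side', 'top'] [0.461 0.351] [0.459 0.348]
beaker [ 0.5028 -0.3394] 0.084 ['side'] [ 0.503 -0.339]
filter_cap [0.6825 0.0828] 0.107 ['side', 'top'] [0.683 0.085] [0.682 0.082]
dropper_a [0.6375 0.2278] 0.113 ['side', 'top'] [0.638 0.229] [0.637 0.228]
dropper_a [ 0.6703 -0.0701] 0.138 ['side', 'top'] [ 0.67  -0.069] [ 0.67 -0.07]
closed_cap [0.5995 0.3405] 0.142 ['side'] [0.599 0.341]
petri_dish [ 0.6664 -0.1775] 0.104 ['side', 'top'] [ 0.666 -0.175] [ 0.666 -0.178]
2.3
```

>>> move_arm --jaw '[0.3,0.3,0.3,0.3,0.3,0.3,0.3,0.3,0.3,0.3]' --pt "0.026 0.023 0" --pt "0.026 0.023 0" --pt "0.026 0.023 0" --pt "0.026 0.023 0" --pt "0.026 0.023 0" --pt "0.026 0.023 0" --pt "0.026 0.023 0" --pt "0.026 0.023 0" --pt "0.026 0.023 0" --pt "0.026 0.023 0" --yaw '[0,0,0,0,0,0,0,0,0,0]' --force 40

```text
time: 3.13
ee_pos: [0.4076, -0.2987, 0.4049]
tcp_rot: [180.0, -0.0, 15.5]
wrist_force: [0.1, -0.9, 0.1]
opening: 0.0598
grasp_force: 0.0
```

>>> move_arm --jaw '[0.3,0.3,0.3,0.3,0.3,0.3,0.3,0.3,0.3,0.3]' --pt "0.026 0.023 0" --pt "0.026 0.023 0" --pt "0.026 0.023 0" --pt "0.026 0.023 0" --pt "0.026 0.023 0" --pt "0.026 0.023 0" --pt "0.026 0.023 0" --pt "0.026 0.023 -0.02" --pt "0.026 0.023 -0.03" --pt "0.026 0.023 -0.03" --yaw '[0,0,0,0,0,0,0,0,0,0]'

```text
time: 3.97
ee_pos: [0.6631, -0.0729, 0.3298]
tcp_rot: [180.0, -0.1, 15.5]
wrist_force: [-0.2, -0.6, 0.1]
opening: 0.0597
grasp_force: 0.0
```

>>> move_arm --jaw '[0.3,0.3,0.3,0.3,0.3,0.3,0.3,0.3,0.3,0.3]' --pt "0.003 0 0" --pt "0 0 -0.02" --pt "0 0 -0.02" --pt "0 0 -0.02" --pt "0 0 -0.02" --pt "0 0 -0.02" --pt "0 0 -0.015" --pt "0 0 -0.01" --pt "0 0 0" --pt "0 0 0" --yaw '[0,0,0,0,0,0,0,0,0,0]'

```text
time: 4.8
ee_pos: [0.6648, -0.0745, 0.2055]
tcp_rot: [-180.0, 0.0, 15.4]
wrist_force: [0.9, -0.3, -0.0]
opening: 0.0595
grasp_force: 0.0
```

```bash
python3 - <<'E'
from h import *
im=save('side','b.png');o=bot.get_obs();print(o['ee_pos'],o['wrist_force'])
cv2.imwrite('pics/b_crop.png',cv2.resize(im[160:330,270:440,::-1],None,fx=3,fy=3,interpolation=3))
E
```

```text
[ 0.66505493 -0.07450539  0.2063516 ] [0.02237314 0.12118593 0.20444585]
```

View pics/b_crop.png

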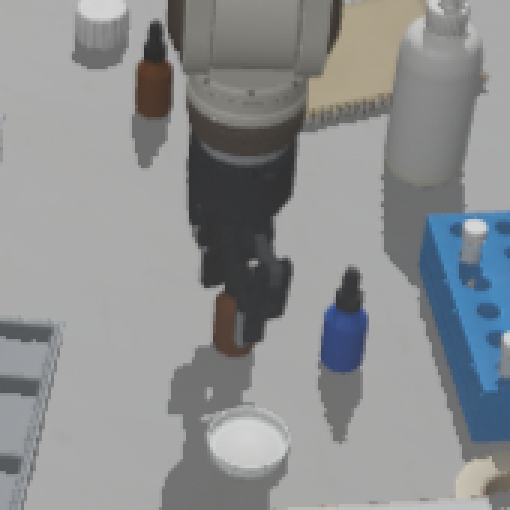

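The gripper straddles the amber dropper at crop (235,320), and the blue one is clear. The pose sits about 5 mm short, so I'll check it by projection.

```bash
python3 - <<'E'
from h import *
for X in [(.673,-.104,.038),(.673,-.118,.038),(.657,-.045,.038),(.670,-.070,0),(.665,-.0745,.0)]: print(X,((w2px('side',X)-[270,160])*3).round(), w2px('side',X).round())
E
```

```text
(0.673, -0.104, 0.038) [245. 338.] [352. 273.]
(0.673, -0.118, 0.038) [248. 352.] [353. 277.]
(0.657, -0.045, 0.038) [214. 285.] [341. 255.]
(0.67, -0.07, 0) [232. 342.] [347. 274.]
(0.665, -0.0745, 0.0) [227. 347.] [346. 276.]
```

>>> move_arm --jaw '[0.3,0.3,0.3,0.9,0.9,0.9,0.9,0.9,0.9,0.9]' --pt "0.004 0.0045 -0.004" --pt "0 0 -0.003" --pt "0 0 0" --pt "0 0 0" --pt "0 0 0" --pt "0 0 0" --pt "0 0 0" --pt "0 0 0" --pt "0 0 0" --pt "0 0 0" --yaw '[0,0,0,0,0,0,0,0,0,0]'

```text
time: 5.68
ee_pos: [0.6689, -0.0699, 0.1986]
tcp_rot: [180.0, -0.0, 15.5]
wrist_force: [-0.4, -0.8, 3.5]
opening: 0.0318
grasp_force: 39.7
```

>>> move_arm --jaw '[0.9,0.9,0.9,0.9,0.9,0.9,0.9,0.9,0.9,0.9]' --pt "0 0 0.02" --pt "0 0 0.03" --pt "0 0 0.03" --pt "-0.01 0 0.01" --pt "-0.03 0 0" --pt "-0.035 0 0" --pt "-0.035 0 0" --pt "-0.035 0 0" --pt "-0.03 -0.002 0" --pt "-0.008 0 0" --yaw '[0,0,0,0,0,0,0,0,0,0]'

```text
time: 6.52
ee_pos: [0.4824, -0.0719, 0.2882]
tcp_rot: [-180.0, 0.1, 15.4]
wrist_force: [0.5, -1.1, 0.3]
opening: 0.0321
grasp_force: 39.7
```

>>> move_arm --jaw '[0.9,0.9,0.9,0.9,0.9,0.9,0.9,0.9,0.9,0.9]' --pt "0 0 0" --pt "0 0 -0.01" --pt "0 0 -0.02" --pt "0 0 -0.02" --pt "0 0 -0.015" --pt "0 0 -0.005" --pt "0 0 0" --pt "0 0 0" --pt "0 0 0" --pt "0 0 0" --yaw '[0,0,0,0,0,0,0,0,0,0]'

```text
time: 7.35
ee_pos: [0.4864, -0.0719, 0.2192]
tcp_rot: [180.0, -0.1, 15.5]
wrist_force: [0.9, 1.5, -0.2]
opening: 0.0318
grasp_force: 39.7
```

>>> move_arm --jaw '[0.9,0.9,0.9,0.9,0.9,0.9,0.25,0.25,0.25,0.25]' --pt "0 0 -0.005" --pt "0 0 -0.005" --pt "0 0 -0.003" --pt "0 0 -0.003" --pt "0 0 0" --pt "0 0 0" --pt "0 0 0" --pt "0 0 0" --pt "0 0 0" --pt "0 0 0" --yaw '[0,0,0,0,0,0,0,0,0,0]'

```text
time: 8.18
ee_pos: [0.4858, -0.0718, 0.202]
tcp_rot: [-180.0, 0.0, 15.5]
wrist_force: [0.1, 0.5, -0.2]
opening: 0.0643
grasp_force: 0.0
```

>>> move_arm --jaw '[0.25,0.25,0.25,0.25,0.25,0.2,0.2,0.2,0.2,0.2]' --pt "0 0 0.02" --pt "0 0 0.033" --pt "0 0 0.033" --pt "0 0 0.033" --pt "0.033 0.026 0" --pt "0.033 0.026 0" --pt "0.033 0.026 0" --pt "0.033 0.026 0" --pt "0.033 0.026 0" --pt "0.032 0.025 0" --yaw '[0,0,0,0,0.11,0.11,0.11,0.11,0.11,0.11]'

```text
time: 9.02
ee_pos: [0.6828, 0.0837, 0.3207]
tcp_rot: [-180.0, 0.0, 53.6]
wrist_force: [0.5, 0.0, 1.1]
opening: 0.0681
grasp_force: 0.0
```

>>> move_arm --jaw '[0.15,0.15,0.15,0.15,0.15,0.15,0.15,0.15,0.15,0.15]' --pt "0 0 0" --pt "0 0 -0.005" --pt "0 0 -0.015" --pt "0 0 -0.02" --pt "0 0 -0.02" --pt "0 0 -0.01" --pt "0 0 0" --pt "0 0 0" --pt "0 0 0" --pt "0 0 0" --yaw '[0.1,0.1,0.1,0.1,0.07,0,0,0,0,0]'

```text
time: 9.85
ee_pos: [0.6818, 0.0821, 0.2529]
tcp_rot: [179.9, -0.0, 80.1]
wrist_force: [-0.2, 0.1, 0.8]
opening: 0.0729
grasp_force: 0.0
```

Verify the dropper placement while descending on the filter cap.

>>> move_arm --jaw '[0.15,0.15,0.15,0.15,0.15,0.9,0.9,0.9,0.9,0.9]' --pt "0 0 -0.02" --pt "0 0 -0.02" --pt "0 0 -0.02" --pt "0 0 -0.015" --pt "0 0 0" --pt "0 0 0" --pt "0 0 0" --pt "0 0 0" --pt "0 0 0" --pt "0 0 0" --yaw '[0,0,0,0,0,0,0,0,0,0]'

```text
time: 10.68
ee_pos: [0.6821, 0.0822, 0.1784]
tcp_rot: [179.8, -0.1, 80.2]
wrist_force: [-0.3, 0.9, 6.0]
opening: 0.049
grasp_force: 42.0
```

```bash
python3 - <<'E'
from fit import *
im=save('side','c.png');save('top','c2.png');print({k:v for k,v in bot.get_obs().items() if k in('ee_pos','wrist_force','opening')})
M=masks('dropper_a',(.486,-.072));print([fit('dropper_a',(.486,-.072),{k:M[k]},z=.004)[:2] for k in M],list(M))
cv2.imwrite('pics/c_crop.png',cv2.resize(im[160:370,210:440,::-1],None,fx=2.5,fy=2.5,interpolation=3))
E
```

```text
{'ee_pos': array([0.68206961, 0.08218442, 0.17837413]), 'wrist_force': array([0.17525178, 0.09171046, 6.52822078]), 'opening': 0.04880556694246493}
[(array([ 0.48689126, -0.07000953]), np.float64(0.10183775424957275)), (array([ 0.48764706, -0.07043667]), np.float64(0.06136232614517212))] ['side', 'top']
```

View pics/c_crop.png

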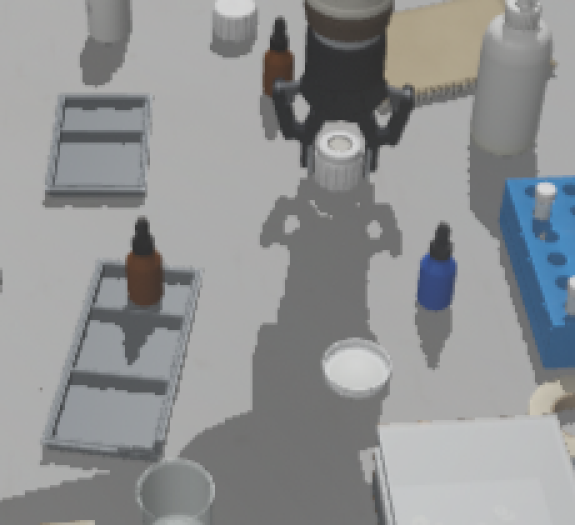

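>>> move_arm --jaw '[0.9,0.9,0.9,0.9,0.9,0.9,0.9,0.9,0.9,0.9]' --pt "0 0 0.02" --pt "0 0 0.03" --pt "0 0 0.03" --pt "0 0 0.03" --pt "-0.01 -0.013 0.01" --pt "-0.025 -0.032 0" --pt "-0.025 -0.032 0" --pt "-0.025 -0.032 0" --pt "-0.025 -0.032 0" --pt "-0.025 -0.032 0" --yaw '[0,0,0,0,0,0,0,0,-0.06,0]'

```text
time: 11.72
ee_pos: [0.545, -0.092, 0.2968]
tcp_rot: [179.9, -0.0, 76.6]
wrist_force: [0.9, -1.4, -0.1]
opening: 0.049
grasp_force: 41.5
```

>>> move_arm --jaw '[0.9,0.9,0.9,0.9,0.9,0.9,0.9,0.9,0.9,0.9]' --pt "-0.025 -0.032 0" --pt "-0.025 -0.032 0" --pt "-0.025 -0.032 0" --pt "-0.019 -0.023 0" --pt "0 0 -0.02" --pt "0 0 -0.025" --pt "0 0 -0.025" --pt "0 0 -0.02" --pt "0 0 0" --pt "0 0 0" --yaw '[0,0,0,0,0,0,0,0,0,0]'

```text
time: 12.55
ee_pos: [0.4522, -0.2098, 0.2063]
tcp_rot: [-179.9, -0.0, 76.8]
wrist_force: [-1.1, 0.0, -0.8]
opening: 0.0485
grasp_force: 41.6
```

Lower to 0.1784 + 0.004 = 0.1825.

>>> move_arm --jaw '[0.9,0.9,0.9,0.9,0.9,0.9,0.2,0.2,0.2,0.2]' --pt "0 0 -0.01" --pt "0 0 -0.007" --pt "0 0 -0.004" --pt "0 0 -0.003" --pt "0 0 0" --pt "0 0 0" --pt "0 0 0" --pt "0 0 0" --pt "0 0 0" --pt "0 0 0" --yaw '[0,0,0,0,0,0,0,0,0,0]'

```text
time: 13.38
ee_pos: [0.4525, -0.2099, 0.1822]
tcp_rot: [180.0, 0.0, 76.8]
wrist_force: [0.7, 0.3, 0.5]
opening: 0.0685
grasp_force: 0.0
```

>>> move_arm --jaw '[0.2,0.2,0.2,0.2,0.2,0.15,0.15,0.15,0.15,0.15]' --pt "0 0 0.02" --pt "0 0 0.033" --pt "0 0 0.04" --pt "0 0 0.04" --pt "0 0.035 0" --pt "0 0.035 0" --pt "0 0.035 0" --pt "0 0.035 0" --pt "0 0.035 0" --pt "0 0.035 0" --yaw '[0,0,0,0,0,0,0,0,0,0]'

```text
time: 14.22
ee_pos: [0.4521, 0.0017, 0.3154]
tcp_rot: [180.0, -0.0, 76.7]
wrist_force: [1.1, -0.9, 0.6]
opening: 0.0726
grasp_force: 0.0
```

>>> move_arm --jaw '[0.1,0.1,0.1,0.1,0.1,0.1,0.1,0.1,0.1,0.1]' --pt "0 0.035 0" --pt "0 0.035 0" --pt "0 0.035 0" --pt "0 0.035 0" --pt "0.003 0.035 0" --pt "0.004 0.035 0" --pt "0 0.035 0" --pt "0 0.035 0" --pt "0 0.035 0" --pt "0 0.035 0" --yaw '[0,0,0,0,0,0,0,0,0,0]'

```text
time: 15.05
ee_pos: [0.4591, 0.3519, 0.3152]
tcp_rot: [180.0, -0.0, 76.8]
wrist_force: [-0.5, -0.2, 0.4]
opening: 0.0766
grasp_force: 0.0
```

```bash
python3 - <<'E'
from fit import *
im=save('side','d.png');save('top','d2.png');print(bot.get_obs()['ee_pos'])
for n,p,z in[('filter_cap',(.453,-.21),.004),('dropper_a',(.487,-.07),.004),('long_tray',(.468,-.146,-.236),0)]:
    M=masks(n,p);print(n,[fit(n,p,{k:M[k]},'tray' in n,z=z)[:2] for k in M],list(M))
E
```

```text
[0.45894609 0.35402715 0.31417965]
filter_cap [(array([ 0.45311058, -0.20668913]), np.float64(0.07230067253112793)), (array([ 0.45331305, -0.20961085]), np.float64(0.09190982580184937))] ['side', 'top']
dropper_a [(array([ 0.48744014, -0.07243936]), np.float64(0.10822033882141113)), (array([ 0.48810555, -0.07089938]), np.float64(0.1272781491279602))] ['side', 'top']
long_tray [(array([ 0.46821562, -0.14383787, -0.22701344]), np.float64(0.2803342938423157)), (array([ 0.46836146, -0.14620684, -0.22280503]), np.float64(0.223402738571167))] ['side', 'top']
```

>>> move_arm --jaw '[0.1,0.1,0.1,0.1,0.1,0.1,0.1,0.1,0.1,0.1]' --pt "0.001 -0.004 0" --pt "0 0 -0.01" --pt "0 0 -0.025" --pt "0 0 -0.025" --pt "0 0 -0.025" --pt "0 0 -0.015" --pt "0 0 -0.008" --pt "0 0 0" --pt "0 0 0" --pt "0 0 0" --yaw '[0,0,0,0,0,0,0,0,0,0]'

```text
time: 16.28
ee_pos: [0.4608, 0.3462, 0.2085]
tcp_rot: [179.9, -0.1, 76.8]
wrist_force: [1.0, -0.3, 0.8]
opening: 0.0773
grasp_force: 0.0
```

>>> move_arm --jaw '[0.9,0.9,0.9,0.9,0.9,0.9]' --pt "0 0 0" --pt "0 0 0" --pt "0 0 0" --pt "0 0 0" --pt "0 0 0" --pt "0 0 0" --yaw '[0,0,0,0,0,0]'

```text
time: 16.78
ee_pos: [0.4607, 0.3463, 0.2083]
tcp_rot: [179.9, -0.1, 76.8]
wrist_force: [-0.2, 0.8, 4.8]
opening: 0.0481
grasp_force: 41.4
```

>>> move_arm --jaw '[0.9,0.9,0.9,0.9,0.9,0.9,0.9,0.9,0.9,0.9]' --pt "0 0 0.02" --pt "0 0 0.035" --pt "0 0 0.035" --pt "0 0 0.04" --pt "0 -0.02 0.01" --pt "0 -0.035 0" --pt "0 -0.035 0" --pt "0 -0.035 0" --pt "0 -0.035 0" --pt "0 -0.035 0" --yaw '[0,0,0,0,0,0,0,0,0,0]'

```text
time: 17.62
ee_pos: [0.46, 0.1496, 0.3473]
tcp_rot: [180.0, -0.0, 76.8]
wrist_force: [0.1, -0.7, -1.1]
opening: 0.0483
grasp_force: 41.6
```

>>> move_arm --jaw '[0.9,0.9,0.9,0.9,0.9,0.9,0.9,0.9,0.9,0.9]' --pt "0 -0.035 0" --pt "0 -0.035 0" --pt "0 -0.035 0" --pt "0 -0.035 0" --pt "0.005 -0.035 0" --pt "0.005 -0.035 0" --pt "0 -0.035 0" --pt "0 -0.03 0" --pt "0 -0.015 0" --pt "0 0 0" --yaw '[0,0,0,0,0,0,0,0,0,0]'

```text
time: 18.45
ee_pos: [0.4703, -0.1415, 0.347]
tcp_rot: [-180.0, 0.0, 76.6]
wrist_force: [-0.5, -0.7, -0.4]
opening: 0.0485
grasp_force: 41.6
```

>>> move_arm --jaw '[0.9,0.9,0.9,0.9,0.9,0.9,0.9,0.9,0.9,0.9]' --pt "0 0.002 -0.01" --pt "0 0 -0.02" --pt "0 0 -0.025" --pt "0 0 -0.025" --pt "0 0 -0.02" --pt "0 0 -0.015" --pt "0 0 -0.005" --pt "0 0 0" --pt "0 0 0" --pt "0 0 0" --yaw '[0,0,0,0,0,0,0,0,0,0]'

```text
time: 19.28
ee_pos: [0.4709, -0.1366, 0.2284]
tcp_rot: [179.9, 0.0, 76.8]
wrist_force: [-0.3, 0.3, -0.8]
opening: 0.0482
grasp_force: 41.7
```

```bash
python3 - <<'E'
from fit import *
save('side','e.png');save('top','e2.png');print(bot.get_obs()['ee_pos'])
for n,p,z in[('sample_bottle',(.47,-.138),.018)]:
    M=masks(n,p);print(n,[fit(n,p,{k:M[k]},'tray' in n,z=z)[:2] for k in M],list(M))
E
```

```text
[ 0.47084365 -0.13681142  0.22833751]
sample_bottle [(array([ 0.47170823, -0.13193451]), np.float64(0.19961190223693848))] ['side']
```

>>> move_arm --jaw '[0.9,0.9,0.9,0.9,0.9,0.9,0.2,0.2,0.2,0.2]' --pt "0 -0.003 -0.005" --pt "0 0 -0.005" --pt "0 0 -0.003" --pt "0 0 -0.003" --pt "0 0 0" --pt "0 0 0" --pt "0 0 0" --pt "0 0 0" --pt "0 0 0" --pt "0 0 0" --yaw '[0,0,0,0,0,0,0,0,0,0]'

```text
time: 20.32
ee_pos: [0.4704, -0.1399, 0.2109]
tcp_rot: [-180.0, -0.0, 76.8]
wrist_force: [-0.4, 1.0, -0.9]
opening: 0.0686
grasp_force: 0.0
```

>>> move_arm --jaw '[0.2,0.2,0.2,0.2,0.2,0.25,0.25,0.25,0.25,0.25]' --pt "0 0 0.02" --pt "0 0 0.03" --pt "0 0 0.035" --pt "0 0 0.035" --pt "0.015 0.0335 0" --pt "0.015 0.0335 0" --pt "0.015 0.0335 0" --pt "0.015 0.0335 0" --pt "0.015 0.0335 0" --pt "0.015 0.0335 0" --yaw '[0,0,0,0,0,0,0,0,0,0]'

```text
time: 21.15
ee_pos: [0.5609, 0.0629, 0.331]
tcp_rot: [-180.0, 0.0, 76.8]
wrist_force: [0.3, 0.7, 0.5]
opening: 0.0643
grasp_force: 0.0
```

>>> move_arm --jaw '[0.25,0.25,0.25,0.25,0.25,0.25,0.25,0.25,0.25,0.25]' --pt "0.015 0.0335 0" --pt "0.015 0.0335 0" --pt "0.015 0.0335 0" --pt "0.016 0.0335 0" --pt "0.016 0.033 0" --pt "0 0 -0.02" --pt "0 0 -0.02" --pt "0 0 -0.015" --pt "0 0 0" --pt "0 0 0" --yaw '[0,0,0,0,0,0,0,0,0,0]'

```text
time: 21.98
ee_pos: [0.6373, 0.2281, 0.2753]
tcp_rot: [-179.9, 0.1, 76.8]
wrist_force: [-0.5, -0.3, 0.8]
opening: 0.0638
grasp_force: 0.0
```

Down to 0.1985.

>>> move_arm --jaw '[0.25,0.25,0.25,0.25,0.25,0.25,0.25,0.25,0.25,0.25]' --pt "0 0 -0.015" --pt "0 0 -0.02" --pt "0 0 -0.02" --pt "0 0 -0.012" --pt "0 0 -0.008" --pt "0 0 -0.002" --pt "0 0 0" --pt "0 0 0" --pt "0 0 0" --pt "0 0 0" --yaw '[0,0,0,0,0,0,0,0,0,0]'

```text
time: 22.82
ee_pos: [0.6377, 0.2282, 0.2003]
tcp_rot: [179.9, -0.1, 76.8]
wrist_force: [-0.6, 0.1, -0.8]
opening: 0.0644
grasp_force: 0.0
```

>>> move_arm --jaw '[0.9,0.9,0.9,0.9,0.9,0.9,0.9]' --pt "0 0 0" --pt "0 0 0" --pt "0 0 0" --pt "0 0 0" --pt "0 0 0" --pt "0 0 0" --pt "0 0 0" --yaw '[0,0,0,0,0,0,0]'

```text
time: 23.4
ee_pos: [0.6375, 0.2281, 0.1996]
tcp_rot: [180.0, -0.0, 76.8]
wrist_force: [-0.8, -0.6, 4.9]
opening: 0.0317
grasp_force: 39.7
```

```bash
python3 - <<'E'
from h import *
im=save('side','f.png')
cv2.imwrite('pics/f_crop.png',cv2.resize(im[130:370,210:450,::-1],None,fx=2.4,fy=2.4,interpolation=3))
E
```

```text
(no output)
```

View pics/f_crop.png

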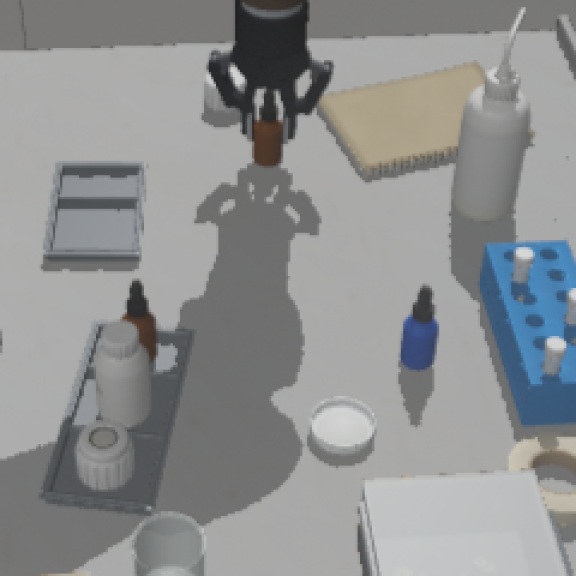

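The long tray holds the dropper (137,320), bottle (123,375) and filter cap (105,455), all upright. The second dropper is gripped at (267,135).

>>> move_arm --jaw '[0.9,0.9,0.9,0.9,0.9,0.9,0.9,0.9,0.9,0.9]' --pt "0 0 0.02" --pt "0 0 0.03" --pt "0 0 0.02" --pt "-0.03 -0.007 0" --pt "-0.03 -0.007 0" --pt "-0.03 -0.007 0" --pt "-0.03 -0.007 0" --pt "-0.03 -0.007 0" --pt "-0.025 -0.0045 0" --pt "-0.01 -0.002 0" --yaw '[0,0,0,0,0,0,0,0,0,0]'

```text
time: 24.28
ee_pos: [0.4499, 0.1859, 0.2688]
tcp_rot: [-179.9, 0.0, 76.8]
wrist_force: [-0.2, 0.1, -0.9]
opening: 0.0319
grasp_force: 39.9
```

>>> move_arm --jaw '[0.9,0.9,0.9,0.9,0.9,0.9,0.9,0.9,0.9,0.9]' --pt "0 0 0" --pt "0 0 -0.01" --pt "0 0 -0.02" --pt "0 0 -0.015" --pt "0 0 -0.005" --pt "0 0 0" --pt "0 0 0" --pt "0 0 0" --pt "0 0 0" --pt "0 0 0" --yaw '[0,0,0,0,0,0,0,0,0,0]'

```text
time: 25.12
ee_pos: [0.4528, 0.1867, 0.2199]
tcp_rot: [179.9, -0.0, 76.8]
wrist_force: [0.0, -0.3, -1.3]
opening: 0.0321
grasp_force: 39.9
```

>>> move_arm --jaw '[0.9,0.9,0.9,0.9,0.9,0.9,0.25,0.25,0.25,0.25]' --pt "0 0 -0.005" --pt "0 0 -0.005" --pt "0 0 -0.003" --pt "0 0 -0.003" --pt "0 0 0" --pt "0 0 0" --pt "0 0 0" --pt "0 0 0" --pt "0 0 0" --pt "0 0 0" --yaw '[0,0,0,0,0,0,0,0,0,0]'

```text
time: 25.95
ee_pos: [0.4524, 0.1866, 0.203]
tcp_rot: [-180.0, 0.0, 76.8]
wrist_force: [-0.2, -0.7, 0.5]
opening: 0.0641
grasp_force: 0.0
```

>>> move_arm --jaw '[0.2,0.2,0.2,0.1,0.05,0,0,0,0,0]' --pt "0 0 0.02" --pt "0 0 0.035" --pt "0 0 0.04" --pt "0 0 0.035" --pt "0.003 -0.03 0" --pt "0.004 -0.035 0" --pt "0.004 -0.035 0" --pt "0.004 -0.035 0" --pt "0.004 -0.035 0" --pt "0.004 -0.035 0" --yaw '[0,0,0,0,0,0,0,0,0,0]'

```text
time: 26.78
ee_pos: [0.4753, -0.02, 0.3332]
tcp_rot: [180.0, -0.0, 76.8]
wrist_force: [1.0, -0.3, 0.9]
opening: 0.0854
grasp_force: 0.0
```

>>> move_arm --jaw '[0,0,0,0,0,0,0,0,0,0]' --pt "0.004 -0.035 0" --pt "0.004 -0.035 0" --pt "0.004 -0.035 0" --pt "0.004 -0.035 0" --pt "0.004 -0.035 0" --pt "0.004 -0.035 0" --pt "0.004 -0.035 0" --pt "0 -0.035 0" --pt "0 -0.035 0" --pt "0 -0.007 0" --yaw '[0,0,0,0,0,0,0,0,0,0]'

```text
time: 27.62
ee_pos: [0.5029, -0.3447, 0.3321]
tcp_rot: [-180.0, 0.1, 76.6]
wrist_force: [1.0, 0.2, -0.3]
opening: 0.0853
grasp_force: 0.0
```

```bash
python3 - <<'E'
from fit import *
save('side','g.png');im=save('top','g2.png');print(bot.get_obs()['ee_pos'])
for n,p,z in[('beaker',(.503,-.339),0),('dropper_a',(.452,.187),.004),('sample_bottle',(.47,-.137),.004)]:
    M=masks(n,p);print(n,[fit(n,p,{k:M[k]},'tray' in n,z=z)[:2] for k in M],list(M))
print(bot.get_obs()['ee_pos'])
E
```

```text
[ 0.50314523 -0.34199918  0.33230046]
beaker [(array([ 0.50361742, -0.33719348]), np.float64(0.06891560554504395)), (array([ 0.50350241, -0.34156248]), np.float64(0.16944867372512817))] ['side', 'top']
dropper_a [(array([0.45426888, 0.18486587]), np.float64(0.21602600812911987))] ['top']
sample_bottle [(array([ 0.46931961, -0.13867992]), np.float64(0.8848530054092407)), (array([ 0.47097696, -0.13885253]), np.float64(0.10106909275054932))] ['side', 'top']
[ 0.50369729 -0.33917275  0.33356569]
```

>>> move_arm --jaw '[0,0,0,0,0,0,0,0,0,0]' --pt "0 0 -0.01" --pt "0 0 -0.025" --pt "0 0 -0.03" --pt "0 0 -0.03" --pt "0 0 -0.025" --pt "0 0 -0.015" --pt "0 0 -0.008" --pt "0 0 0" --pt "0 0 0" --pt "0 0 0" --yaw '[0,0,0,0,0,0,0,0,0,0]'

```text
time: 28.85
ee_pos: [0.5039, -0.3405, 0.1917]
tcp_rot: [179.9, 0.0, 76.8]
wrist_force: [1.2, -0.0, -0.1]
opening: 0.0853
grasp_force: 0.0
```

>>> move_arm --jaw '[0.9,0.9,0.9,0.9,0.9,0.9,0.9]' --pt "0 0 0" --pt "0 0 0" --pt "0 0 0" --pt "0 0 0" --pt "0 0 0" --pt "0 0 0" --pt "0 0 0" --yaw '[0,0,0,0,0,0,0]' --force 35

```text
time: 29.43
ee_pos: [0.5036, -0.3406, 0.1915]
tcp_rot: [179.9, 0.0, 76.8]
wrist_force: [-1.7, 0.2, 4.9]
opening: 0.0561
grasp_force: 35.3
```

>>> move_arm --jaw '[0.9,0.9,0.9,0.9,0.9,0.9,0.9,0.9,0.9,0.9]' --pt "0 0 0.02" --pt "0 0 0.03" --pt "0 0 0.035" --pt "0 0 0.035" --pt "0 0 0.02" --pt "-0.003 0.025 0" --pt "-0.005 0.035 0" --pt "-0.005 0.035 0" --pt "-0.005 0.035 0" --pt "-0.005 0.035 0" --yaw '[0,0,0,0,0,0,0,0,0,0]'

```text
time: 30.27
ee_pos: [0.4799, -0.1741, 0.3304]
tcp_rot: [180.0, -0.0, 76.7]
wrist_force: [1.1, -0.6, 0.9]
opening: 0.0568
grasp_force: 36.3
```

>>> move_arm --jaw '[0.9,0.9,0.9,0.9,0.9,0.9,0.9,0.9,0.9,0.9]' --pt "-0.005 0.035 0" --pt "-0.005 0.035 0" --pt "-0.005 0.035 0" --pt "-0.005 0.035 0" --pt "-0.005 0.035 0" --pt "-0.005 0.035 0" --pt "-0.005 0.035 0" --pt "0 0.03 0" --pt "0 0.015 0" --pt "0 0 0" --yaw '[0,0,0,0,0,0,0,0,0,0]'

```text
time: 31.1
ee_pos: [0.4452, 0.1171, 0.3305]
tcp_rot: [180.0, -0.1, 77.0]
wrist_force: [-0.0, 0.0, -0.5]
opening: 0.0564
grasp_force: 36.4
```

>>> move_arm --jaw '[0.9,0.9,0.9,0.9,0.9,0.9,0.9,0.9,0.9,0.9]' --pt "0 -0.001 -0.01" --pt "0 0 -0.02" --pt "0 0 -0.025" --pt "0 0 -0.025" --pt "0 0 -0.02" --pt "0 0 -0.015" --pt "0 0 -0.005" --pt "0 0 0" --pt "0 0 0" --pt "0 0 0" --yaw '[0,0,0,0,0,0,0,0,0,0]'

```text
time: 31.93
ee_pos: [0.4459, 0.1133, 0.2113]
tcp_rot: [179.9, -0.0, 76.7]
wrist_force: [1.1, 0.2, -1.2]
opening: 0.0564
grasp_force: 36.3
```

```bash
python3 - <<'E'
from h import *
im=save('side','i.png');print(bot.get_obs()['ee_pos'])
cv2.imwrite('pics/i_crop.png',cv2.resize(im[130:370,180:420,::-1],None,fx=2.4,fy=2.4,interpolation=3))
E
```

```text
[0.4459035  0.11342281 0.21134507]
```

View pics/i_crop.png

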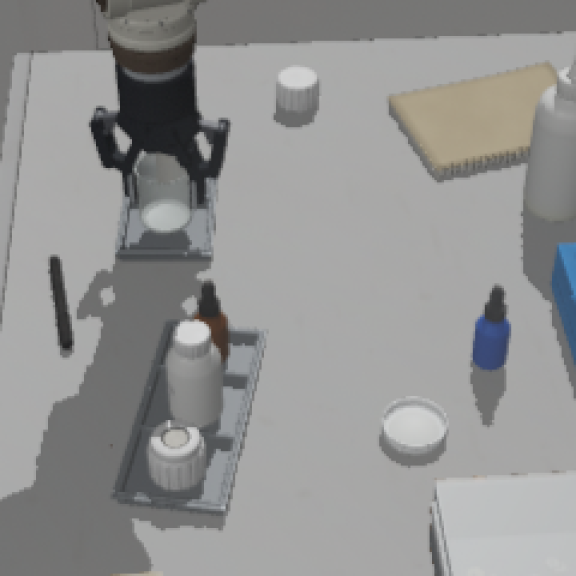

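The beaker at (165,190) is over the wide compartment and the long tray is in order. I'll lower it 16 mm, release and retreat.

>>> move_arm --jaw '[0.9,0.9,0.9,0.9,0.9,0.9,0.1,0.1,0.1,0.1]' --pt "0 0.002 -0.005" --pt "0 0 -0.005" --pt "0 0 -0.003" --pt "0 0 -0.0025" --pt "0 0 0" --pt "0 0 0" --pt "0 0 0" --pt "0 0 0" --pt "0 0 0" --pt "0 0 0" --yaw '[0,0,0,0,0,0,0,0,0,0]'

```text
time: 32.82
ee_pos: [0.4454, 0.1156, 0.1945]
tcp_rot: [-180.0, 0.0, 76.8]
wrist_force: [0.1, -0.0, 0.7]
opening: 0.0768
grasp_force: 0.0
```

>>> move_arm --jaw '[0.05,0.05,0.05,0.05,0.05,0.05,0.05,0.05,0.05,0.05]' --pt "0 0 0.01" --pt "0 0 0.03" --pt "0 0 0.035" --pt "0 0 0.035" --pt "0 0 0.035" --pt "0 0 0.03" --pt "0 -0.03 0.02" --pt "0 -0.035 0" --pt "0 -0.035 0" --pt "0 -0.035 0" --yaw '[0,0,0,0,0,0,0,0,0,0]'

```text
time: 33.65
ee_pos: [0.4451, -0.0206, 0.391]
tcp_rot: [179.9, -0.0, 76.8]
wrist_force: [0.7, -0.3, -0.3]
opening: 0.081
grasp_force: 0.0
```

```bash
python3 - <<'E'
from fit import *
im=save('side','j.png');im2=save('top','j2.png');print(bot.get_obs()['ee_pos'])
LT=(.4685,-.1458,-.235);ST=(.448,.1438,-.09)
for n,p,z,T in[('beaker',(.445,.115),.004,ST),('dropper_a',(.452,.187),.004,ST),('dropper_a',(.487,-.071),.004,LT),('sample_bottle',(.47,-.137),.004,LT),('filter_cap',(.453,-.209),.004,LT),('closed_cap',(.5995,.3405),0,None),('petri_dish',(.666,-.1775),0,None)]:
    M=masks(n,p,tol=.04)
    for k in M:
        x,f,_=fit(n,p,{k:M[k]},z=z)
        if T: c,s=np.cos(T[2]),np.sin(T[2]);d=x-T[:2];x=np.array([c*d[0]+s*d[1],-s*d[0]+c*d[1]])
        print(n,k,x.round(4),round(f,2))
cv2.imwrite('pics/j_crop.png',np.hstack([cv2.resize(im[130:370,200:360,::-1],None,fx=2.4,fy=2.4,interpolation=3),cv2.resize(im2[200:380,140:300,::-1],(400,576),interpolation=3)]))
E
```

```text
[ 0.44509369 -0.02290141  0.39054453]
beaker side [-0.0004 -0.0245] 0.11
beaker top [-0.0001 -0.0284] 0.05
dropper_a side [-0.0034  0.0859] 0.6
dropper_a top [0.0013 0.0437] 0.1
dropper_a side [0.0006 0.0828] 0.46
sample_bottle side [0.0007 0.0082] 0.1
filter_cap side [-0.0003 -0.0634] 0.11
filter_cap top [-0.0009 -0.0646] 0.22
closed_cap side [0.6    0.3478] 0.28
closed_cap top [0.6001 0.3397] 0.08
petri_dish side [ 0.6667 -0.1753] 0.07
petri_dish top [ 0.6661 -0.1786] 0.07
```

View pics/j_crop.png

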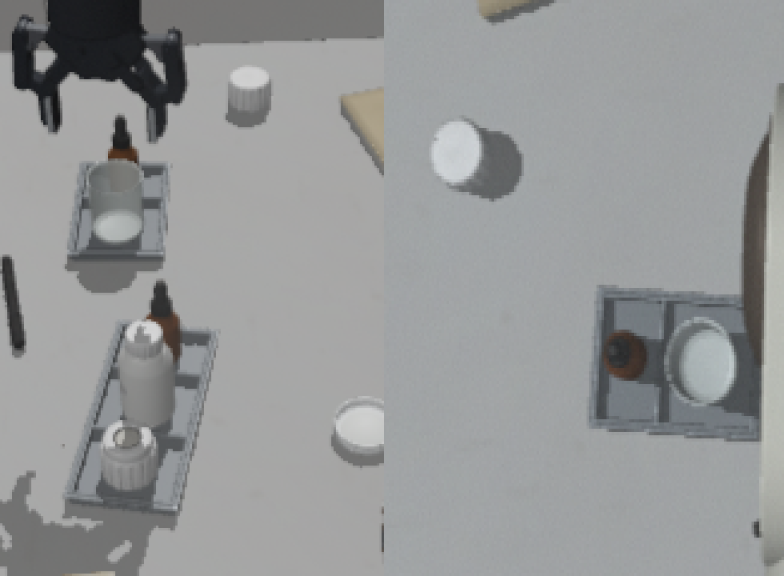

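The crop shows the dropper (122,150) and beaker (117,205) in the short tray. The dropper (160,320), bottle (147,375) and filter cap (128,455) are in the long tray. All stand upright and near centre, and the arm is clear.

```bash
python3 -c "
from workcell import bot
print(bot.job_done())"
```

```text
the job is handed in; nothing more can be done
None
```

I handed the job in at about 34 s of the 136 s limit with both kits made up: by the last camera check all five items stood upright near their compartment centres, and the petri dish and closed cap had not moved; `job_done()` gave no verdict.

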